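# Set the ointment mill's rolls and scraper for a batch

## Robot

A 7-joint arm with a two-finger parallel gripper is mounted at the origin on the work surface. World frame = base frame: x ahead of the robot, y to its left, z up, the work surface at z = 0. Lengths are in m, angles in rad, forces in N, time in s.
With the tool pointing down it reaches from about 0.35 to 0.9 m from the base axis. Payload 8.1 kg.
Tool frame: the origin (TCP) lies at the centre of the arm's flange, where the gripper is bolted on; the fingertips stand 178 mm ahead of it and the grasp point (between the pads) lies 159 mm ahead of it; z points along the fingers, y is the line along which they close (so a half turn about z gives the same grasp; the last joint's range is limited). The gripper opens to 92 mm and grips with 3 to 60 N. Pads are 19 mm wide; open, the fingers measure 130 mm over their backs; the gripper's body (75 mm by 190 mm) begins 47 mm behind the grasp point.
Start: joints at [1.173, 0.434, 0.025, 1.573, -0.012, 1.134, -0.075], TCP at [0.182, -0.598, 0.405] pointing down, gripper open.
Joint ranges: [-2.62, 2.62], [-0.44, 2.09], [-1.27, 1.32], [0.08, 2.57], [-1.32, 4.46], [0.12, 2], [-2.74, 2.74]. Speed limits (rad/s): [2.22, 2.22, 3.01, 3.01, 3.14, 3.14, 3.14].

## Interface

Orientations are given as a rotation vector (axis times angle).
In Python, from cell import arm gives the robot as it stands. The module is installed in compiled form; this text tells all that it offers.
- The arm moves only by the shell command python3 -m inch 'ROWS' [FORCE]. ROWS is text: rows parted by semicolons, each of 5 numbers parted by spaces: the shift along the tool's x, y, z in m, then the turn about the tool's z in rad, then the finger opening in m, from 0 to 0.0918. In form: x y z roll fingers; .... A call has 1 to 5 rows; each row is the pose to reach, as a shift and turn from the pose commanded when the call began, along the tool's axes at that moment; what a row does not reach only later rows make up. A row lasts 1/10 s, in which the tool goes at most 50 mm and 8.59 degrees, less where a joint would pass 70% of its speed; a pose out of reach is approached as far as the arm can. A call with a gripper value outside its range is refused whole. The fingers move at their own pace and stop on an object; FORCE is the grip in N (left out, the last holds). Time passes only in rows, so rows that repeat a pose let the fingers close. It gives the time, the measured TCP pose, the force, the opening and the grip force at its end, in the units of the state.
- arm.observe(): the state, without advancing time (a new reading comes with each control period).
- arm.get_image(name): name is "scene" or "top" or "wrist"; returns the picture (400x640x3 uint8, red, green, blue); there is no depth.
- arm.get_calibration(name): a dict with "intrinsics" (3x3 intrinsics, pixels), "pose" (4x4, takes a point from camera to world coordinates). Camera axes: x right, y up, looking along -z (the intrinsics and any distortion apply to the point x, -y, -z); pixel columns grow to the right and rows downward; lengths in m; the calibration is good to about 2 mm. A picture is of the moment at which its call begins: read the wrist's pose just before it. get_calibration takes no time and is no camera call; for the wrist camera it gives the pose at the moment of the call.
- arm.sign_off(): hands the job in; it is judged then, once.
Trained networks look in the newest picture that a camera, given by its name, has taken for a name from the list of things; names that differ only in an ending like _2 or _b are one class to them, and where a whole thing is asked for, a point or a joint stands for the part that bears it (a point fixed in the world has none). Each returns a list of dicts, best first, with "conf" (0 to 1); they miss things now and then, are a little off and sometimes report something else, mostly with a low value. They report only what shows in the picture. A call takes as long as a camera call.
- arm.look_for(camera, query): "point" ([row, column] in pixels, amid what is visible of it).
- arm.silhouettes(camera, query): "region" (400x640 bool, what is visible of it) and "point" ([row, column] in pixels, amid what is visible of it).
- arm.place_of(camera, query): "point" ([row, column] in pixels: a listed point, or the origin of a listed thing).
The state is a dict: "clock": time; "joints": joint angles; "dq": joint speeds; "joint_efforts": joint torques, N m; "position": TCP position; "ee_rot": TCP orientation; "force": force on the tool from outside, world axes, zero at the start; "ft_torque": the same for the moment, N m; "width": opening from 0.0 (shut) to 1.0 (fully open); "gripper_force": force on a finger pad.
Only numpy, scipy, OpenCV 4.12 (cv2) and the standard library are available. Lean on these libraries where they do the work, as an engineer would, in place of code of your own. Each camera call takes 0.05 s, during which the arm holds its last target. There are 200 camera calls.

## Task

Get the ointment mill ready for a medium batch: lift the ball-topped roll lever out of the wide open recess of its gate, swing it back and let it drop fully home in the middle one of the three narrow notches. Then tension the scraper: turn the knurled knob clockwise until it is tight and its slip clutch clicks over by at least a full tooth. Keep off the white ceramic rolls, and leave the bottles, jars, spatula and mortar where they are.

Things in the scene. Friction and masses are not known exactly. Their poses are not given: they have to be found in the camera images.
- mill: white bench ointment mill, fixed, 330 x 395 mm; origin on the bench, 140 mm behind its front edge, mid-width. Its x axis points to its rear (away from the scraper apron), y to its left, z up; turned only about z. Gear housing with the lever at its right (-y): x -140 to 180, y -200 to -75, top z 150 mm. Knob on the bearing block at its left (+y); rolls between: y -65 to 95, top z 143 mm.
- lever_pivot (a point): the axis about which the roll lever swings (the mill's y axis through this point), inside the gear housing, at x 10, y -137.5, z 60 mm in the mill's frame
- lever_ball (a point): centre of the black ball, 35 mm in diameter, on top of the lever's 11 mm stem; 200 mm from lever_pivot along the stem when the lever is down, up to 220 mm when lifted. Stem and ball are bare for 60 mm above the gate.
- lever_swing (a joint): angle of the lever, rad: 0 upright, growing as the ball moves to the mill's rear; range -0.42 to 0.38. An 8 mm cross pin through the stem lies in a gate of two notched plates: the wide open recess holds it between about -0.42 and -0.27, then come three notches, 12 mm wide, centred at -0.02, 0.17 (the middle one) and 0.36, play 0.017 each way. Friction about 1 N; it stays where left.
- lever_lift (a joint): how far the lever is lifted along its own stem, m: 0 down (pin fully in recess or notch), 0.020 the most. The pin clears the teeth between the notches when lifted more than 0.0125. A spring and the weight push it down along the stem with 5.5 N, 8 N fully lifted, so it drops home when let go over a notch.
- knob_grip (a point): centre, half-way up, of the upright knurled aluminium knob, 37 mm in diameter and 32 mm high; its axis is vertical. Its screw ring, 44 mm in diameter, has its top 19 mm below this point; the bearing block's top is 29 mm below it. The block, knob, scraper and front roll move up to 9 mm back with the lever.
- blade_screw (a joint): angle of the scraper's tension screw (the steel ring under the knob) in rad, growing as it is turned clockwise seen from above; at 2.6 the scraper is tight and the screw stops. Turns with 0.04 N m.
- blade_clutch (a joint): angle in rad by which the knob has slipped on its screw, clockwise growing; 0 at the start. The slip clutch holds up to 0.20 N m, so it only slips when the screw has come to its stop; a tooth is 0.26 rad.
- bottle_large_mid (a point): amber bottle, 80 mm in diameter, 215 mm high, bystander close beside the mill; point at its centre, half-way up
- bottle_small_mid (a point): amber bottle, 62 mm in diameter, 160 mm high, bystander close beside the mill; point at its centre, half-way up
- jar_wide_mid (a point): white ointment jar, 75 mm in diameter, 66 mm high, bystander on the bench in front of the mill's apron; point at its centre, half-way up
- jar_small_mid (a point): white ointment jar, 39 mm in diameter, 42 mm high, bystander on top of the gear housing beside the lever; point at its centre, half-way up
- spatula_mid (a point): spatula, 200 mm long, lying on the bench, bystander; point near its middle
- mortar_mid (a point): white mortar bowl, 104 mm in diameter, 55 mm high, bystander right of the mill; point at its centre, half-way up
- console (a point): centre of the control console's top, on the rear of the gear housing behind the lever: 55 mm (mill's x) by 118 mm (y), this top 197 mm above the bench
- nozzle (a point): highest point of the steel extraction nozzle and grey hose behind the rolls, 285 mm above the bench; in the mill's frame they fill x 80 to 276, y -25 to 60 mm, above z 180 mm (the hose goes down to the bench at x 238). The white end cheeks beside the feed rolls are 178 mm high.
- roll_feed: the rear white ceramic roll, 50 mm in diameter, 160 mm long, lying along the mill's y; turns stiffly; not to be touched. Origin on its axis, 118 mm above the bench, 15 mm to the right of its middle.
- roll_centre: the middle white ceramic roll, 50 mm in diameter, 160 mm long, lying along the mill's y; turns stiffly; not to be touched. Origin on its axis, 118 mm above the bench, 15 mm to the right of its middle.
- roll_front: the front white ceramic roll, 50 mm in diameter, 160 mm long, lying along the mill's y; turns stiffly; not to be touched. Origin on its axis, 118 mm above the bench, 15 mm to the right of its middle.
- dropper_a_mid (a point): amber dropper bottle, 33 mm in diameter, 100 mm high (body 56 mm, then a neck and rubber bulb of 19 mm and less), bystander on top of the gear housing close beside the lever; point at its centre, half-way up
- dropper_b_mid (a point): amber dropper bottle, 33 mm in diameter, 100 mm high (body 56 mm, then a neck and rubber bulb of 19 mm and less), bystander on top of the gear housing close beside the lever; point at its centre, half-way up

How it is judged:
By the outcome, as a careful person would: the job done as asked, in the order asked, and still so for the second after the job is handed in, with the robot touching nothing.
It also fails if it takes over 51 s, if anything falls off the work surface, if the arm or the gripper's body presses on something with over 40 N, if the wrist force passes 120 N, or if a joint passes its speed limit or range.

## Working session

There is one attempt and no reset: what is moved stays moved. The work goes in short steps, Python scripts to look and compute and a shell command to move; the robot and the scene stay as the last step left them, time stands still between calls to the robot, and variables do not carry over. Pictures are saved under pics/ and viewed, at most 11 in all, crops included, and the job is handed in when it is done.

```bash
mkdir -p pics
cat > h.py <<'E'
import numpy as np,cv2
from cell import arm
from scipy.spatial.transform import Rotation as R
def ray(cam,p):
    c=arm.get_calibration(cam);K=np.array(c["intrinsics"]);T=np.array(c["pose"])
    v=np.array([(p[1]-K[0,2])/K[0,0],-(p[0]-K[1,2])/K[1,1],-1.0])
    return T[:3,3],T[:3,:3]@(v/np.linalg.norm(v))
def atz(cam,p,z):
    o,d=ray(cam,p);return o+d*(z-o[2])/d[2]
def tri(a,b):
    (o1,d1),(o2,d2)=a,b
    s=np.linalg.lstsq(np.c_[d1,-d2],o2-o1,rcond=None)[0]
    p,q=o1+s[0]*d1,o2+s[1]*d2
    return (p+q)/2,np.linalg.norm(p-q)
E
python3 - <<'E'
from h import *
np.set_printoptions(precision=4,suppress=True)
for c in("scene","top"):
    im=arm.get_image(c);cv2.imwrite(f"pics/{c}0.png",im[:,:,::-1])
    print(c,arm.get_calibration(c)["intrinsics"],arm.get_calibration(c)["pose"])
for n in["mill","lever_ball","lever_pivot","knob_grip","console","nozzle","dropper_a_mid","jar_small_mid","bottle_large_mid","bottle_small_mid","jar_wide_mid","mortar_mid","roll_front","roll_feed"]:
    r={c:arm.place_of(c,n)[:2] for c in("scene","top")}
    for c in r: print(n,c,[(np.round(q["point"],1).tolist(),round(q["conf"],2)) for q in r[c]])
    if r["scene"] and r["top"]:
        print("   ",*tri(ray("scene",r["scene"][0]["point"]),ray("top",r["top"][0]["point"])))
print(arm.observe())
E
```

```text
scene [[395.7708   0.     327.3139]
 [  0.     395.7708 195.3415]
 [  0.       0.       1.    ]] [[-0.4238 -0.6363  0.6447  1.2452]
 [ 0.9058 -0.2988  0.3006  0.3844]
 [ 0.0013  0.7113  0.7029  0.8841]
 [ 0.      0.      0.      1.    ]]
top [[385.7467   0.     321.8877]
 [  0.     385.7467 195.3258]
 [  0.       0.       1.    ]] [[ 0.0254  0.9883 -0.1507  0.4636]
 [-0.9996  0.023  -0.0179  0.082 ]
 [-0.0142  0.151   0.9884  1.0738]
 [ 0.      0.      0.      1.    ]]
mill scene [([237.0, 315.0], 0.58), ([166.9, 257.1], 0.36)]
mill top [([207.4, 343.4], 0.91)]
    [ 0.5955  0.0409 -0.0117] 0.0022823894354441696
lever_ball scene [([150.6, 268.4], 0.85)]
lever_ball top [([204.3, 412.0], 0.54)]
    [ 0.5747 -0.0976  0.2451] 0.0009162815420231796
lever_pivot scene []
lever_pivot top []
knob_grip scene [([199.5, 372.8], 0.67)]
knob_grip top [([212.7, 282.5], 0.74), ([245.7, 243.4], 0.26)]
    [0.5574 0.1903 0.1725] 0.000912598611213914
console scene [([219.9, 241.7], 0.56)]
console top [([120.3, 385.6], 0.94)]
    [ 0.7781 -0.0485  0.2048] 0.003106937061093659
nozzle scene [([218.1, 299.
[... 884 characters left out ...]
.7, 437.7], 0.74)]
    [ 0.749  -0.2203  0.0268] 0.004872726846542842
roll_front scene []
roll_front top [([196.2, 340.0], 0.9)]
roll_feed scene []
roll_feed top [([156.0, 332.8], 0.83)]
{'clock': 1.5, 'joints': array([ 1.1734,  0.4345,  0.025 ,  1.5732, -0.0116,  1.134 , -0.0751]), 'dq': array([ 0.0003,  0.    , -0.0005,  0.0003, -0.0012, -0.0011, -0.0001]), 'joint_efforts': array([  0.0002, -66.7664,   0.9841, -31.4804,  -0.0607,   0.0326,
         0.    ]), 'position': array([ 0.1816, -0.5981,  0.4047]), 'ee_rot': array([3.1075, 0.4612, 0.    ]), 'force': array([-0.1882,  0.3672, -0.262 ]), 'ft_torque': array([-0.0014, -0.006 ,  0.0332]), 'gripper_force': 0.0, 'width': 0.9996664152058812}
```

Run:
```python
import cv2,numpy as np
a=cv2.imread("pics/scene0.png")[90:300,180:480];b=cv2.imread("pics/top0.png")[80:300,200:500]
o=np.vstack([cv2.resize(a,(430,300),interpolation=2),cv2.resize(b,(430,300),interpolation=2)])
b=cv2.resize(b,(400,293));cv2.imwrite("pics/c.png",np.hstack([cv2.resize(a,(400,280),interpolation=2),cv2.resize(cv2.imread("pics/top0.png")[80:290,200:500],(400,280),interpolation=2)]))
```

```text
(no output)
```

View pics/c.png

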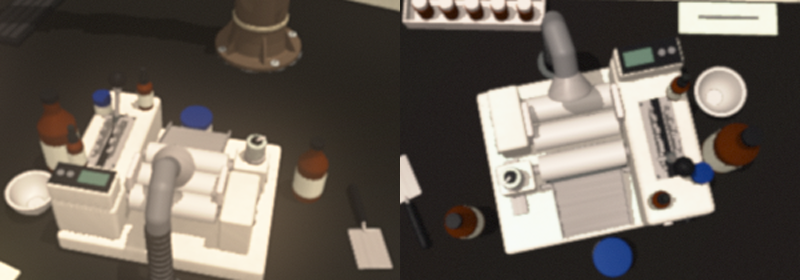

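View pics/top0.png

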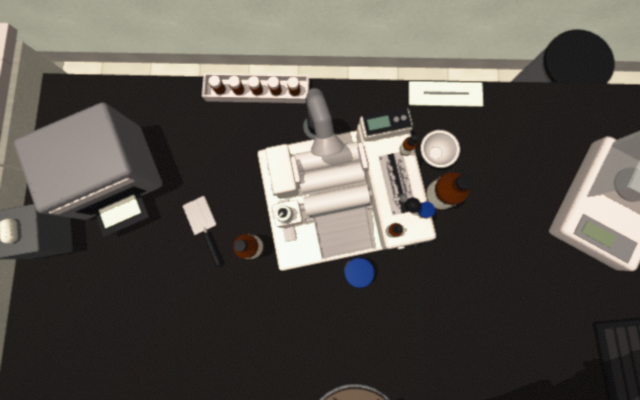

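The top view shows the ball at about (205,411), with the blue-lidded jar to its right at (210,427). Droppers stand in front at (229,396) and behind at (143,410), and the knob is at (212,284). The mill's front edge gives a yaw of about 0.19. Next I fit the mill frame.

```bash
cat > m.py <<'E'
from h import *
from scipy.optimize import least_squares
np.set_printoptions(precision=4,suppress=True)
arm.get_image("top")
def P(c,n,k=0): return arm.place_of(c,n)[k]["point"]
W=[];M=[]
for n,m in(("mill",(0,0,0)),("console",(.1525,-.1375,.197))):
    W.append(atz("top",P("top",n),m[2])[:2]);M.append(m[:2])
f=atz("top",P("top","roll_front"),.118)[:2];g=atz("top",P("top","roll_feed"),.118)[:2]
c=atz("top",P("top","roll_centre"),.118)[:2]
ball=np.array([.5747,-.0976])
d=g-f;print("rolls",f,c,g,"yaw",np.arctan2(d[1],d[0]),np.hypot(*d))
def res(p):
    C=np.array([[np.cos(p[2]),-np.sin(p[2])],[np.sin(p[2]),np.cos(p[2])]])
    r=[(C@np.array(m)+p[:2]-w) for m,w in zip(M,W)]
    r+=[[(C.T@(q-p[:2]))[1]] for q in(f,c,g)]+[[(C.T@(ball-p[:2]))[1]+.1375]]
    return np.concatenate(r)
s=least_squares(res,[.59,.04,.19],loss="soft_l1",f_scale=.002);p=s.x;print(p,s.fun*0+res(p))
C=np.array([[np.cos(p[2]),-np.sin(p[2])],[np.sin(p[2]),np.cos(p[2])]])
tm=lambda w:C.T@(np.array(w[:2])-p[:2])
print("ball",tm(ball),"knob",tm([.5574,.1903]))
for n,z in(("dropper_a_mid",.2),("jar_small_mid",.171),("lever_ball",.245),("knob_grip",.17)):
    for q in arm.place_of("top",n): print(n,q["conf"],np.round(q["point"]),tm(atz("top",q["point"],z)))
for rc in((279,270),(240,434)): print("edge",tm(atz("top",rc,.03)))
for rc,z in((229,396),.25),((143,411),.25): print(tm(atz("top",rc,z)))
E
python3 m.py
```

```text
rolls [0.6018 0.0452] [0.658  0.0628] [0.7074 0.0773] yaw 0.29452467217813444 0.11043777559284627
[0.5892 0.0419 0.2891] [ 0.0018  0.0021 -0.0082  0.0007 -0.0004  0.0004  0.0002  0.0079]
ball [-0.0537 -0.1296] knob [0.0118 0.1513]
dropper_a_mid 0.69 [228. 393.] [-0.0905 -0.0849]
jar_small_mid 0.75 [208. 422.] [-0.0632 -0.1691]
jar_small_mid 0.21 [246. 246.] [-0.041   0.2531]
lever_ball 0.6 [202. 411.] [-0.0485 -0.1294]
knob_grip 0.75 [213. 284.] [0.0113 0.1473]
edge [-0.1319  0.2384]
edge [-0.1469 -0.2114]
[-0.0957 -0.0805]
[ 0.0765 -0.1668]
```

```bash
python3 -m inch '0.03 -0.02 -0.04 0 0.06; 0.06 -0.04 -0.08 0 0.06; 0.10 -0.07 -0.11 0 0.06; 0.14 -0.095 -0.125 0 0.06; 0.18 -0.12 -0.125 0 0.06' 30; python3 -m inch '0.04 -0.029 0 0.01 0.06; 0.08 -0.057 0 0.02 0.06; 0.12 -0.086 0 0.03 0.06; 0.16 -0.114 0 0.04 0.06; 0.20 -0.143 0 0.04 0.06'; python3 -m inch '0.04 -0.029 0 0 0.06; 0.08 -0.057 0 0 0.06; 0.12 -0.086 0 0 0.06; 0.142 -0.101 0 0 0.06; 0.142 -0.101 0 0 0.06'
cat > w.py <<'E'
import sys
from h import *
np.set_printoptions(precision=4,suppress=True)
o=arm.observe();print(o["clock"],o["position"],o["ee_rot"],o["joints"])
im=arm.get_image("wrist");cv2.imwrite(f"pics/{sys.argv[1]}.png",im[:,:,::-1])
for s in sys.argv[2:]:
    n,z=s.split(":")
    for q in arm.place_of("wrist",n): print(n,round(q["conf"],2),np.round(q["point"]),atz("wrist",q["point"],float(z)))
E
python3 w.py w1 lever_ball:.245 dropper_a_mid:.2 jar_small_mid:.171 console:.197 knob_grip:.17 roll_front:.118 roll_feed:.118 roll_centre:.118 mill:0
```

```text
clock: 2.5
position: [0.3122, -0.4384, 0.5315]
ee_rot: [3.104, 0.458, 0.003]
force: [0.7, -0.6, -0.5]
width: 0.665
gripper_force: 0.0
clock: 3.0
position: [0.4623, -0.2427, 0.5291]
ee_rot: [3.116, 0.398, 0.001]
force: [0.2, -0.5, -0.7]
width: 0.653
gripper_force: 0.0
clock: 3.5
position: [0.5754, -0.1064, 0.5282]
ee_rot: [-3.112, -0.409, -0.001]
force: [-0.0, 0.4, -0.4]
width: 0.651
gripper_force: 0.0
3.5 [ 0.5754 -0.1064  0.5282] [-3.1123 -0.4094 -0.0007] [ 0.3076  0.3188 -0.2986  1.4529  0.0914  1.3838 -1.303 ]
lever_ball 0.6 [204. 307.] [ 0.5701 -0.1025  0.245 ]
lever_ball 0.3 [243. 234.] [ 0.5166 -0.0456  0.245 ]
dropper_a_mid 0.58 [234. 276.] [ 0.5162 -0.0808  0.2   ]
dropper_a_mid 0.53 [165.  28.] [0.5256 0.1779 0.2   ]
jar_small_mid 0.59 [201. 347.] [ 0.5649 -0.1495  0.171 ]
jar_small_mid 0.25 [234. 273.] [ 0.5043 -0.0759  0.171 ]
knob_grip 0.95 [134.  53.] [0.5563 0.1781 0.17  ]
roll_front 0.59 [126. 202.] [0.6002 0.0426 0.118 ]
roll_feed 0.74 [ 24. 197.] [0.7101 0.0653 0.118 ]
roll_feed 0.27 [128. 229.] [0.6062 0.0097 0.118 ]
roll_centre 0.66 [ 72. 203.] [0.6616 0.0516 0.118 ]
mill 0.9 [127. 229.] [0.597  0.0417 0.    ]
```

View pics/w1.png

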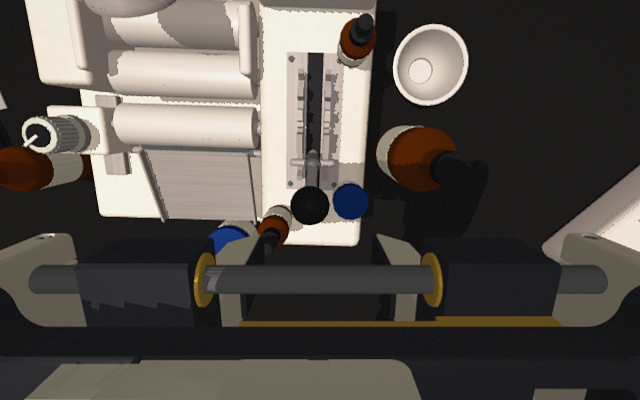

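The wrist view shows the ball at (205,310) with the pin behind it at (163,312). The gate plate runs from row 53 to row 188 at columns 289 to 340, the front dropper's bulb tip is at about (237,266), and the jar lid is at (201,350).

Run:
```python
from h import *
np.set_printoptions(precision=4,suppress=True)
def a(r,c,z): return atz("wrist",(r,c),z)[:2]
for n,p,q,z in(("plateL",(55,288),(187,287),.152),("plateR",(53,340),(185,340),.152),("front edge hous",(243,290),(246,356),.15)):
    u,v=a(*p,z),a(*q,z);d=u-v;print(n,u,v,np.arctan2(d[1],d[0]),np.hypot(*d))
print("ball",a(205,310,.245)); print("bulb",a(237,266,.245)); print("jar",a(201,350,.192)); print("pin",a(163,312,.16))
# centreline of gate
b=a(205,310,.245)
for yaw in(.24,.26,.28):
    C=np.array([[np.cos(yaw),-np.sin(yaw)],[np.sin(yaw),np.cos(yaw)]])
    g=lambda *p:np.round(C.T@(a(*p)-b),4)
    print(yaw,"gateL",g(55,288,.152),g(187,287,.152),"gateR",g(53,340,.152),g(185,340,.152),"bulb",g(237,266,.245),"jar",g(201,350,.192),"rear bulb",g(22,362,.245),"hous L/R",g(100,262,.15),g(100,375,.15),"front",g(245,330,.15),"rolls",g(126,186,.143))
```

```text
plateL [ 0.6995 -0.0462] [ 0.5591 -0.0778] 0.2214582052807586 0.14397304555526608
plateR [ 0.7155 -0.0995] [ 0.5774 -0.1383] 0.27421160954727564 0.14344375646662413
front edge hous [ 0.4895 -0.0977] [ 0.5066 -0.1794] 1.77719444033317 0.08341468305618532
ball [ 0.5694 -0.1058]
bulb [ 0.5296 -0.0741]
jar [ 0.5703 -0.1485]
pin [ 0.5953 -0.0995]
0.24 gateL [0.1405 0.027 ] [-0.0034  0.0297] gateR [ 0.1433 -0.0285] [-0.     -0.0334] bulb [-0.0312  0.0403] jar [-0.0093 -0.0416] rear bulb [ 0.1467 -0.0388] hous L/R [0.0946 0.0566] [ 0.0965 -0.0693] front [-0.0777 -0.0236] rolls [0.0651 0.1469]
0.26 gateL [0.1411 0.0242] [-0.0028  0.0297] gateR [ 0.1427 -0.0314] [-0.0007 -0.0334] bulb [-0.0304  0.0409] jar [-0.0101 -0.0415] rear bulb [ 0.1459 -0.0417] hous L/R [0.0957 0.0547] [ 0.0951 -0.0712] front [-0.0782 -0.022 ] rolls [0.0681 0.1456]
0.28 gateL [0.1415 0.0213] [-0.0022  0.0298] gateR [ 0.1421 -0.0342] [-0.0014 -0.0334] bulb [-0.0295  0.0415] jar [-0.0109 -0.0412] rear bulb [ 0.145  -0.0446] hous L/R [0.0968 0.0528] [ 0.0937 -0.0731] front [-0.0786 -0.0205] rolls [0.071  0.1442]
```

```bash
python3 -m inch '-0.0046 -0.003 0.04 0.016 0.058; -0.0046 -0.003 0.075 0.016 0.058; -0.0046 -0.003 0.085 0.016 0.058; -0.0046 -0.003 0.085 0.016 0.058'; python3 w.py w2 lever_ball:.2465 dropper_a_mid:.2
python3 - <<'E'
import cv2
E
```

```text
clock: 4.4
position: [0.568, -0.1094, 0.4428]
ee_rot: [-3.119, -0.374, 0.004]
force: [0.1, 0.1, -0.3]
width: 0.632
gripper_force: 0.0
4.4 [ 0.568  -0.1094  0.4428] [-3.1187 -0.3736  0.0041] [ 0.314   0.3526 -0.2947  1.6139  0.1079  1.1938 -1.336 ]
lever_ball 0.93 [227. 304.] [ 0.5736 -0.0998  0.2465]
dropper_a_mid 0.92 [259. 257.] [ 0.5228 -0.0709  0.2   ]
```

View pics/w2.png

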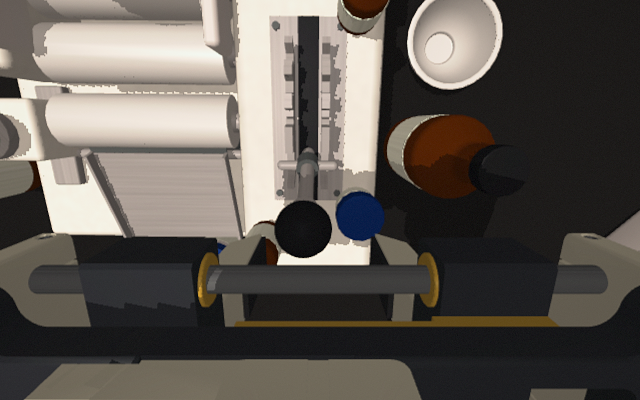

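```bash
python3 -m inch '0.0074 -0.0085 0.005 0 0.058; 0.0074 -0.0085 0.025 0 0.058; 0.0074 -0.0085 0.037 0 0.058; 0.0074 -0.0085 0.037 0 0.058'; python3 w.py w3 lever_ball:.2465; python3 -m inch '0 0 0 0 0.03;0 0 0 0 0.03;0 0 0 0 0.03' 45
```

```text
clock: 4.95
position: [0.5732, -0.0987, 0.4053]
ee_rot: [-3.119, -0.375, 0.004]
force: [-1.4, -1.1, -0.0]
width: 0.633
gripper_force: 0.0
4.95 [ 0.5732 -0.0987  0.4053] [-3.1186 -0.3748  0.0041] [ 0.2941  0.3866 -0.2963  1.6603  0.1226  1.1156 -1.3675]
lever_ball 0.82 [269. 315.] [ 0.5711 -0.0989  0.2465]
clock: 5.35
position: [0.5736, -0.0992, 0.4073]
ee_rot: [3.119, 0.374, 0.001]
force: [-0.0, 0.0, -0.2]
width: 0.417
gripper_force: 0.0
```

View pics/w3.png

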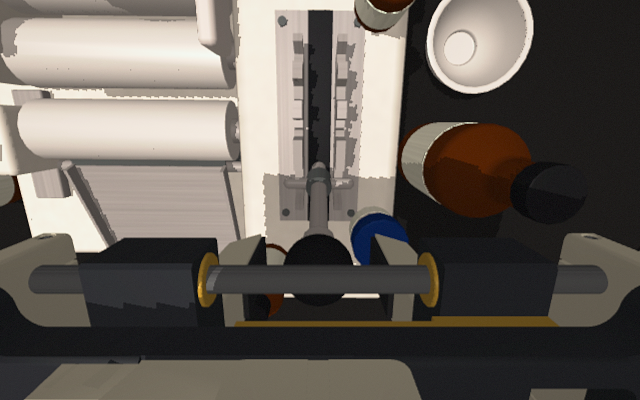

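The ball sits centred between the pads. I close fully, then lift along the stem.

```bash
python3 -m inch '0 0 0 0 0.03;0 0 0 0 0.03;0 0 0 0 0.03' 45;  python3 -m inch '-0.001 0 -0.004 0 0.03;-0.003 0 -0.008 0 0.03;-0.004 0 -0.012 0 0.03;-0.0055 0 -0.016 0 0.03;-0.0055 0 -0.016 0 0.03'
```

```text
clock: 5.65
position: [0.5735, -0.0989, 0.4072]
ee_rot: [-3.119, -0.374, -0.001]
force: [-0.9, 1.5, 4.9]
width: 0.357
gripper_force: 45.0
clock: 6.15
position: [0.5678, -0.1004, 0.423]
ee_rot: [-3.119, -0.374, 0.0]
force: [1.9, 2.0, -7.7]
width: 0.359
gripper_force: 45.0
```

```bash
python3 -m inch '0.01 0 -0.003 0 0.03;0.02 0 -0.006 0 0.03;0.03 0 -0.0085 0 0.03;0.04 0 -0.010 0 0.03;0.05 -0.0003 -0.0115 0 0.03'; python3 -m inch '0.012 0 -0.001 0 0.03;0.025 0 -0.001 0 0.03;0.04 -0.0003 -0.0005 0 0.03;0.0596 -0.0003 0.0018 0 0.03;0.0596 -0.0003 0.0018 0 0.03'; python3 w.py w4 lever_ball:.274
```

```text
clock: 6.65
position: [0.6176, -0.0884, 0.434]
ee_rot: [3.119, 0.374, -0.001]
force: [-0.7, -0.2, -7.8]
width: 0.364
gripper_force: 45.0
clock: 7.15
position: [0.6763, -0.0741, 0.4313]
ee_rot: [3.118, 0.374, -0.001]
force: [0.2, -2.1, -6.9]
width: 0.361
gripper_force: 45.0
7.15 [ 0.6763 -0.0741  0.4313] [ 3.1183  0.374  -0.0006] [ 0.2012  0.5297 -0.2796  1.3634  0.1476  1.269  -1.4179]
lever_ball 0.78 [268. 316.] [ 0.6744 -0.0743  0.274 ]
```

View pics/w4.png

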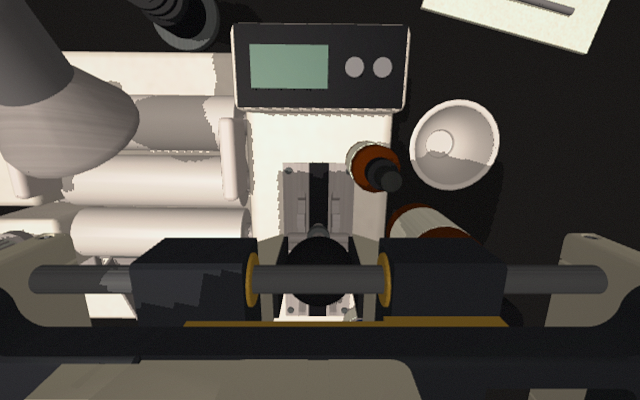

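Held ball is at (268,316) and hides the pin. The console front edge (row 108) should give the mill-x of the ball.

Run:
```python
from h import *
np.set_printoptions(precision=4,suppress=True)
arm.get_image("wrist");g=np.array(arm.observe()["position"][:2])
y=.242;C=np.array([[np.cos(y),-np.sin(y)],[np.sin(y),np.cos(y)]])
f=lambda r,c,z:C.T@(atz("wrist",(r,c),z)[:2]-g)
print("console front",f(108,234,.197),f(110,404,.197),"rear",f(24,234,.197),f(23,408,.197),"gate end",f(163,284,.152),f(163,354,.152),"gate front",f(313,285,.152))
for c in("top","scene"):
    arm.get_image(c)
    for n in("lever_ball","console"): print(c,n,[(q["conf"],q["point"]) for q in arm.place_of(c,n)[:1]])
```

```text
console front [0.0786 0.0555] [ 0.0771 -0.0589] rear [0.129  0.0518] [ 0.1293 -0.0576] gate end [0.0358 0.028 ] [ 0.0357 -0.0316] gate front [-0.1105  0.0316]
top lever_ball [(0.67, [156.5, 407.2])]
top console [(0.87, [119.1, 382.8])]
scene lever_ball [(0.82, [169.3, 253.9])]
scene console [(0.78, [220.7, 240.5])]
```

```bash
python3 -m inch '-0.0015 0 0.004 0 0.03;-0.002 0 0.008 0 0.03;-0.002 0 0.008 0 0.03'; python3 -m inch '-0.0005 0 0.003 0 0.03;-0.001 0 0.006 0 0.03;-0.001 0 0.006 0 0.03'
```

```text
clock: 7.9
position: [0.6723, -0.0749, 0.4238]
ee_rot: [3.119, 0.373, -0.001]
force: [0.2, -4.2, -6.2]
width: 0.36
gripper_force: 45.0
clock: 8.2
position: [0.6717, -0.0749, 0.4186]
ee_rot: [3.119, 0.374, 0.001]
force: [1.4, -5.5, -5.9]
width: 0.361
gripper_force: 45.0
```

```bash
python3 -m inch '0 0 0 0 0.058;0 0 0 0 0.058;0 0 0 0 0.058'; python3 -m inch '0 0 -0.03 0 0.058;0 0 -0.06 0 0.058;0 0 -0.1 0 0.058;-0.03 0 -0.12 0 0.058;-0.03 0 -0.12 0 0.058'; python3 w.py w5 lever_ball:.257 console:.197 knob_grip:.17 mill:0
python3 - <<'E'
from h import *
arm.get_image("top");arm.get_image("scene")
r=[arm.place_of(c,"lever_ball")[0] for c in("scene","top")];print(r)
print(tri(ray("scene",r[0]["point"]),ray("top",r[1]["point"])))
E
```

```text
clock: 8.5
position: [0.6718, -0.0733, 0.4192]
ee_rot: [-3.118, -0.376, -0.003]
force: [0.1, -0.9, 0.1]
width: 0.576
gripper_force: 0.0
clock: 9.0
position: [0.641, -0.0816, 0.5436]
ee_rot: [3.118, 0.374, 0.011]
force: [-0.1, -1.0, 0.7]
width: 0.632
gripper_force: 0.0
9.0 [ 0.641  -0.0816  0.5436] [3.118  0.3736 0.0112] [ 0.223   0.4206 -0.2847  1.267   0.1163  1.4625 -1.3821]
lever_ball 0.73 [170. 319.] [ 0.6714 -0.0753  0.257 ]
console 0.73 [ 50. 319.] [ 0.7753 -0.05    0.197 ]
knob_grip 0.7 [198.  80.] [0.5601 0.1858 0.17  ]
knob_grip 0.63 [168.  12.] [0.5779 0.262  0.17  ]
mill 0.58 [172. 240.] [0.5979 0.045  0.    ]Traceback (most recent call last):
  File "<stdin>", line 3, in <module>
IndexError: list index out of range
```

View pics/w5.png

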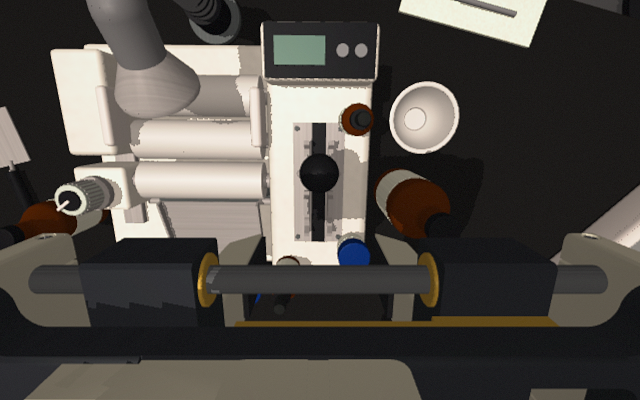

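The ball at (173,319) is now about 107 mm in front of the console centre, which puts it at about x 45 mm in the mill frame, over the middle notch. Next is the knob.

```bash
python3 -m inch '-0.01 -0.04 0 0 0.058;-0.02 -0.08 0 0 0.058;-0.03 -0.13 0 0 0.058;-0.04 -0.175 0.01 0 0.058;-0.05 -0.22 0.02 0 0.058'; python3 -m inch '0 -0.04 0.01 0 0.058; 0 -0.07 0.02 0 0.058; 0 -0.07 0.02 0 0.058'; python3 w.py w6 knob_grip:.17
python3 - <<'E'
from h import *
c=arm.get_calibration("wrist");o=arm.observe();print(R.from_rotvec(o["ee_rot"]).inv().apply(np.array(c["pose"])[:3,3]-o["position"]))
arm.get_image("top");arm.get_image("scene")
for n in("lever_ball","knob_grip"):
    r=[arm.place_of(c,n) for c in("scene","top")]
    if r[0] and r[1]: print(n,[q[0]["conf"] for q in r],tri(ray("scene",r[0][0]["point"]),ray("top",r[1][0]["point"])))
    else: print(n,r)
E
```

```text
clock: 9.95
position: [0.5408, 0.122, 0.5182]
ee_rot: [-3.119, -0.374, -0.001]
force: [-0.0, -0.4, -0.6]
width: 0.632
gripper_force: 0.0
clock: 10.25
position: [0.5231, 0.1931, 0.4971]
ee_rot: [-3.116, -0.386, 0.004]
force: [-0.9, -0.4, -0.7]
width: 0.636
gripper_force: 0.0
10.25 [0.5231 0.1931 0.4971] [-3.1157 -0.386   0.0041] [-0.1321  0.2987 -0.419   1.5673  0.1214  1.3036 -1.8912]
knob_grip 0.84 [157. 329.] [0.5627 0.1863 0.17  ]
[0.06927389 0.00033832 0.02016166]
lever_ball [0.65, 0.58] (array([ 0.66962982, -0.07660584,  0.25061162]), np.float64(0.0038553264162507943))
knob_grip [0.89, 0.71] (array([0.70861319, 0.10248422, 0.33984498]), np.float64(0.2692461770978859))
```

View pics/w6.png

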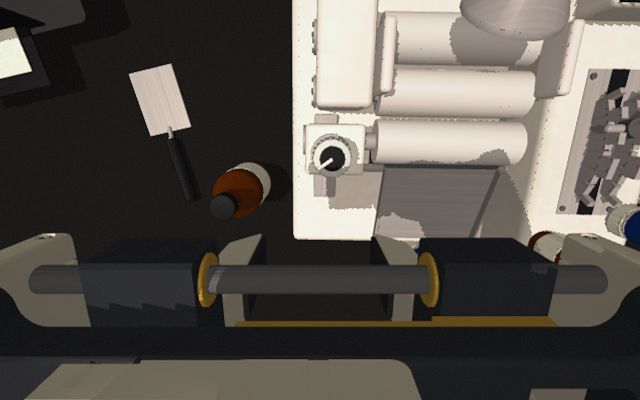

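The knob's top face is at (157,331) with its white pointer towards the lower left. The triangulated ball height of about 0.25 fits the lever being home.

```bash
python3 -m inch '0.02 0.01 0.03 0 0.062;0.03 0.0163 0.065 0 0.062;0.03 0.0163 0.09 0 0.062;0.03 0.0163 0.09 0 0.062'; python3 w.py w7 knob_grip:.171
```

```text
clock: 11.05
position: [0.5579, 0.178, 0.4049]
ee_rot: [3.118, 0.372, -0.01]
force: [-2.0, -0.2, 1.1]
width: 0.674
gripper_force: 0.0
11.05 [0.5579 0.178  0.4049] [ 3.1178  0.3716 -0.0098] [-0.1179  0.4067 -0.3934  1.6434  0.1676  1.1315 -1.8885]
knob_grip 0.81 [212. 302.] [0.5604 0.1911 0.171 ]
knob_grip 0.25 [238. 196.] [0.5213 0.2656 0.171 ]
```

View pics/w7.png

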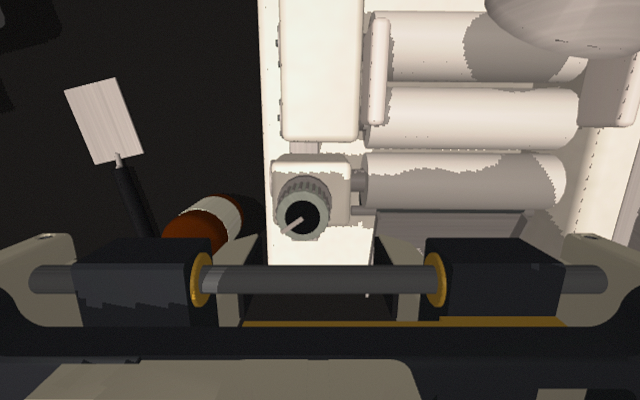

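Run:
```python
from h import *
np.set_printoptions(precision=4,suppress=True)
arm.get_image("wrist")
k=atz("wrist",(217,304),.187)[:2];print(k,arm.observe()["position"],[ (q["conf"],atz("wrist",q["point"],.171)) for q in arm.place_of("wrist","knob_grip")[:1]])
y=.242;C=np.array([[np.cos(y),-np.sin(y)],[np.sin(y),np.cos(y)]])
for rc,z in((140,300),.178),((125,300),.178),((125,378),.178),((190,365),.143): print(rc,C.T@(atz("wrist",rc,z)[:2]-k))
```

```text
[0.5622 0.1901] [0.5586 0.1797 0.41  ] [(0.91, array([0.56  , 0.1892, 0.171 ]))]
(140, 300) [0.0523 0.0026]
(125, 300) [0.0622 0.0024]
(125, 378) [ 0.0621 -0.0501]
(190, 365) [ 0.0098 -0.0485]
```

```bash
python3 -m inch '0.0047 -0.0092 0.02 0 0.062;0.0047 -0.0092 0.045 0 0.062;0.0047 -0.0092 0.06 0 0.062;0.0047 -0.0092 0.073 0 0.062;0.0047 -0.0092 0.073 0 0.062'; python3 -c "
from cell import arm;o=arm.observe();print(o['position'],o['force'])"
```

```text
clock: 11.75
position: [0.5605, 0.1894, 0.335]
ee_rot: [3.119, 0.374, -0.001]
force: [0.9, 0.6, 1.1]
width: 0.677
gripper_force: 0.0
[0.56048726 0.18944367 0.33498457] [0.89050699 0.60069223 1.14940872]
```

```bash
python3 -m inch '0 0 0 0 0.025;0 0 0 0 0.025;0 0 0 0 0.025;0 0 0 0 0.025;0 0 0 0 0.025' 45; python3 -m inch '0 0 0 0 0.025;0 0 0 0.1 0.025;0 0 0 0.2 0.025;0 0 0 0.3 0.025;0 0 0 0.4 0.025' 45;  python3 -c "
from cell import arm;o=arm.observe();print(o['ft_torque'],o['joints'])"
```

```text
clock: 12.25
position: [0.5609, 0.1896, 0.3362]
ee_rot: [-3.119, -0.374, -0.002]
force: [-0.8, -0.8, 4.4]
width: 0.394
gripper_force: 45.0
clock: 12.75
position: [0.5608, 0.1897, 0.3361]
ee_rot: [-3.13, 0.259, -0.002]
force: [-0.8, -0.2, 5.2]
width: 0.394
gripper_force: 45.0
[-0.05903372  0.15977982  0.06958471] [-0.2135805   0.46548208 -0.28560366  1.72229337  0.1535326   0.9745072
 -2.2928392 ]
```

The roll turns the knob as intended, but joint 7 is heading for its lower limit. I release, rise, wind back and regrasp.

```bash
python3 -m inch '0 0 0 0 0.062;0 0 0 0 0.062;0 0 0 0 0.062;0 0 -0.02 0 0.062;0 0 -0.045 0 0.062'; python3 -m inch '0 0 0 -0.14 0.062;0 0 0 -0.28 0.062;0 0 0 -0.42 0.062;0 0 0 -0.56 0.062;0 0 0 -0.7 0.062';python3 -m inch '0 0 0 -0.14 0.062;0 0 0 -0.28 0.062;0 0 0 -0.42 0.062;0 0 0 -0.56 0.062;0 0 0 -0.7 0.062';python3 -m inch '0 0 0 -0.14 0.062;0 0 0 -0.28 0.062;0 0 0 -0.42 0.062;0 0 0 -0.56 0.062;0 0 0 -0.7 0.062';python3 -m inch '0 0 0 -0.14 0.062;0 0 0 -0.28 0.062;0 0 0 -0.42 0.062;0 0 0 -0.56 0.062;0 0 0 -0.7 0.062';python3 -m inch '0 0 0 -0.14 0.062;0 0 0 -0.28 0.062;0 0 0 -0.42 0.062;0 0 0 -0.56 0.062;0 0 0 -0.7 0.062'; python3 -m inch '0 0 0 0 0.062;0 0 0 0 0.062'; python3 -c "
from cell import arm;o=arm.observe();print(o['ft_torque'],o['joints'])"
```

```text
clock: 13.25
position: [0.5603, 0.1892, 0.3796]
ee_rot: [3.13, -0.251, -0.005]
force: [0.2, -0.4, 0.3]
width: 0.673
gripper_force: 0.0
clock: 13.75
position: [0.5606, 0.1894, 0.3802]
ee_rot: [3.025, 0.847, -0.001]
force: [-0.6, -0.3, 0.2]
width: 0.671
gripper_force: 0.0
clock: 14.25
position: [0.5606, 0.1894, 0.3802]
ee_rot: [-2.552, -1.832, 0.001]
force: [-0.3, 0.5, -0.1]
width: 0.68
gripper_force: 0.0
clock: 14.75
position: [0.5606, 0.1893, 0.3802]
ee_rot: [-1.769, -2.596, 0.0]
force: [-0.1, -0.1, -0.3]
width: 0.677
gripper_force: 0.0
clock: 15.25
position: [0.5607, 0.1893, 0.3803]
ee_rot: [-0.771, -3.045, 0.0]
force: [0.2, 0.4, -0.8]
width: 0.674
gripper_force: 0.0
clock: 15.75
position: [0.5607, 0.1892, 0.3802]
ee_rot: [0.319, -3.125, 0.0]
force: [-0.1, 0.2, 0.2]
width: 0.676
gripper_force: 0.0
clock: 15.95
position: [0.5607, 0.1893, 0.3802]
ee_rot: [0.303, -3.126, -0.001]
force: [-0.1, 0.1, 0.8]
width: 0.675
gripper_force: 0.0
[ 0.07162822 -0.10722536  0.02117596] [ 0.28470387  0.65089265 -1.11293416  1.62883314  0.6086449   1.25195692
  0.81743622]
```

```bash
python3 -m inch '0 0 0.02 0 0.062;0 0 0.045 0 0.062;0 0 0.045 0 0.04;0 0 0.045 0 0.025;0 0 0.045 0 0.025' 50;  python3 -m inch '0 0 0 0 0.025;0 0 0 0 0.025;0 0 0 0 0.025'; P='from cell import arm;o=arm.observe();print(o["ft_torque"],o["joints"])'; python3 -m inch '0 0 0 0.13 0.025;0 0 0 0.26 0.025;0 0 0 0.39 0.025;0 0 0 0.52 0.025;0 0 0 0.65 0.025'; python3 -c "$P"
```

```text
clock: 16.45
position: [0.5609, 0.19, 0.3368]
ee_rot: [-0.308, 3.125, 0.001]
force: [0.4, -0.1, -0.4]
width: 0.463
gripper_force: 0.0
clock: 16.75
position: [0.5609, 0.1897, 0.3367]
ee_rot: [-0.308, 3.125, 0.0]
force: [-1.5, -2.1, 6.7]
width: 0.393
gripper_force: 50.0
clock: 17.25
position: [0.561, 0.1898, 0.3368]
ee_rot: [0.714, 3.058, 0.002]
force: [0.0, -0.0, 4.9]
width: 0.393
gripper_force: 50.0
[-0.16192759 -0.07445765  0.00228278] [ 0.19201116  0.62091338 -0.92677368  1.68707027  0.54629849  1.11188862
  0.21693288]
```

Total is about 1.05 rad so far. I continue to about 2.35.

```bash
P='from cell import arm;o=arm.observe();print(o["ft_torque"],o["joints"])'; python3 -m inch '0 0 0 0.13 0.025;0 0 0 0.26 0.025;0 0 0 0.39 0.025;0 0 0 0.52 0.025;0 0 0 0.65 0.025'; python3 -c "$P";python3 -m inch '0 0 0 0.13 0.025;0 0 0 0.26 0.025;0 0 0 0.39 0.025;0 0 0 0.52 0.025;0 0 0 0.65 0.025'; python3 -c "$P"
```

```text
clock: 17.75
position: [0.561, 0.1899, 0.3368]
ee_rot: [1.652, 2.67, 0.003]
force: [0.6, -0.6, 5.2]
width: 0.395
gripper_force: 50.0
[-0.13184137 -0.24679217  0.19435227] [ 0.10311437  0.56473419 -0.76838788  1.69413522  0.44081701  1.06121571
 -0.34424786]
clock: 18.25
position: [0.5612, 0.1899, 0.3368]
ee_rot: [2.419, 2.003, 0.004]
force: [1.4, -1.3, 4.4]
width: 0.397
gripper_force: 50.0
[-0.23385539 -0.36904429  0.19143835] [ 0.00468596  0.52118003 -0.60920952  1.70222658  0.34100443  1.02300289
 -0.90858353]
```

```bash
P='from cell import arm;o=arm.observe();print(o["ft_torque"],o["joints"])'; python3 -m inch '0 0 0 0.1 0.025;0 0 0 0.2 0.025;0 0 0 0.3 0.025'; python3 -c "$P";python3 -m inch '0 0 0 0.1 0.025;0 0 0 0.2 0.025'; python3 -c "$P"; python3 -m inch '0 0 0 0.1 0.025;0 0 0 0.2 0.025';python3 -c "$P"
```

```text
clock: 18.55
position: [0.5612, 0.1899, 0.3367]
ee_rot: [2.69, 1.621, 0.005]
force: [1.4, -0.3, 4.8]
width: 0.394
gripper_force: 50.0
[-0.29391758 -0.42547779  0.16726617] [-0.04266468  0.50509276 -0.53636549  1.70628579  0.29728279  1.00902357
 -1.16932902]
clock: 18.75
position: [0.5613, 0.1898, 0.3368]
ee_rot: [2.839, 1.345, 0.005]
force: [1.7, -1.1, 4.8]
width: 0.392
gripper_force: 50.0
[-0.32904925 -0.37254988  0.18040855] [-0.07479953  0.49547902 -0.48780483  1.70906373  0.26866957  1.00077955
 -1.34437587]
clock: 18.95
position: [0.5613, 0.1897, 0.3368]
ee_rot: [2.959, 1.055, 0.005]
force: [1.6, -1.9, 4.0]
width: 0.391
gripper_force: 50.0
[-0.34365846 -0.34914659  0.20764175] [-0.1074357   0.4868297  -0.43931254  1.71193353  0.24064088  0.99332932
 -1.51969435]
```

```bash
P='from cell import arm;o=arm.observe();print(o["ft_torque"],o["joints"][6])'; python3 -m inch '0 0 0 0.1 0.025;0 0 0 0.2 0.025;0 0 0 0.3 0.025'; python3 -c "$P";python3 -m inch '0 0 0 0.1 0.025;0 0 0 0.2 0.025;0 0 0 0.3 0.025;0 0 0 0.3 0.025'; python3 -c "$P"; python3 -m inch '0 0 0 0 0.062;0 0 0 0 0.062;0 0 0 0 0.062;0 0 -0.03 0 0.062;0 0 -0.07 0 0.062'; python3 -m inch '-0.04 0 -0.02 0 0.062;-0.04 0 -0.02 0 0.062;-0.04 0 -0.02 0 0.062'; python3 w.py w8 knob_grip:.171
python3 - <<'E'
from h import *
np.set_printoptions(precision=4,suppress=True)
arm.get_image("top");arm.get_image("scene")
for n in("lever_ball","console"):
    r=[arm.place_of(c,n) for c in("scene","top")]
    if r[0] and r[1]: print(n,[q[0]["conf"] for q in r],tri(ray("scene",r[0][0]["point"]),ray("top",r[1][0]["point"])))
s=cv2.resize(arm.get_image("scene")[100:240,200:400],(600,420),interpolation=2)
w=cv2.resize(cv2.imread("pics/w8.png"),(0,0),fx=.5,fy=.5)
cv2.imwrite("pics/s9.png",s[:,:,::-1])
E
```

```text
clock: 19.25
position: [0.5613, 0.1897, 0.3368]
ee_rot: [-3.083, -0.601, -0.005]
force: [1.9, -0.6, 4.5]
width: 0.392
gripper_force: 50.0
[-0.41509999 -0.27786116  0.16382816] -1.7832539753470422
clock: 19.65
position: [0.5613, 0.1896, 0.3367]
ee_rot: [-3.138, -0.136, -0.005]
force: [0.8, -2.2, 7.0]
width: 0.394
gripper_force: 50.0
[-0.46068491 -0.33317169 -0.05375943] -2.0454382409041494
clock: 20.15
position: [0.5599, 0.1892, 0.404]
ee_rot: [3.137, 0.141, -0.008]
force: [1.2, 0.8, 0.2]
width: 0.671
gripper_force: 0.0
clock: 20.45
position: [0.5202, 0.1861, 0.426]
ee_rot: [-3.138, -0.141, -0.002]
force: [0.7, -0.5, -0.3]
width: 0.677
gripper_force: 0.0
20.45 [0.5202 0.1861 0.426 ] [-3.1383 -0.1412 -0.0016] [-0.1964  0.3237 -0.3202  1.7011  0.1111  1.1336 -2.029 ]
knob_grip 0.84 [162. 320.] [0.5607 0.1869 0.171 ]
lever_ball [0.87, 0.53] (array([ 0.673 , -0.0798,  0.2536]), np.float64(0.006100776783079023))
console [0.7, 0.59] (array([ 0.7769, -0.0526,  0.2015]), np.float64(0.0008471689944363956))
```

View pics/w8.png

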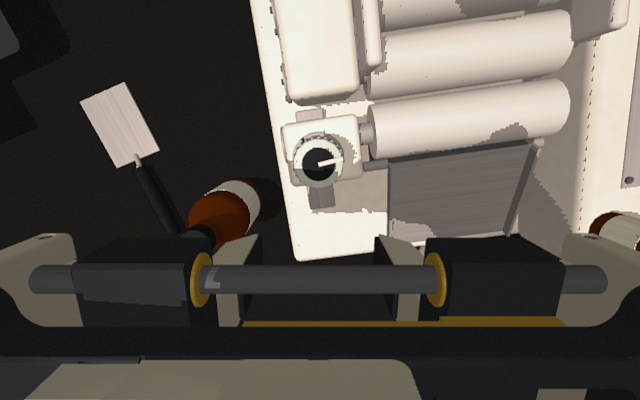

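View pics/s9.png

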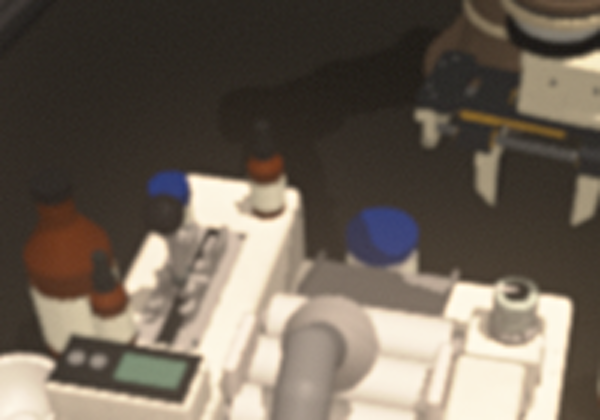

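The wrist view shows the knob pointer now towards the right, at about (157,340). It has gone round about 3.6 rad clockwise, which matches the commanded turn, with clutch-level torque. The scene view shows the lever in the gate and the bystanders still standing.

```bash
python3 -m inch '0 0 -0.03 0 0.062;0 0 -0.03 0 0.062;0 0 -0.03 0 0.062' && python3 -c "
from cell import arm;print(arm.sign_off())"
```

```text
clock: 21.2
position: [0.521, 0.1861, 0.4558]
ee_rot: [-3.138, -0.139, -0.002]
force: [0.4, -0.1, 0.6]
width: 0.675
gripper_force: 0.0
the job is handed in; nothing more can be done
None
```

I handed the job in at about 21 s: by camera measurement the lever is home in the middle notch, and the knob then went about 3.6 rad clockwise, which should be roughly 1 rad of clutch slip, though I inferred that from the turn and torque because the clutch joint itself can't be read.

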